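Load the laser marking plate

ROBOT

A 6-joint arm with a two-finger parallel gripper is mounted at the origin on the work surface. World frame = base frame: x ahead of the robot, y to its left, z up, the work surface at z = 0. Lengths are in m, angles in rad, forces in N, time in s.
With the tool pointing down it reaches from about 0.425 to 0.95 m from the base axis. Payload 3.5 kg.
Tool frame: the origin (TCP) lies at the very end of the fingers, on their centre line; the grasp point (between the pads) lies 19 mm behind it; z points along the fingers, y is the line along which they close (so a half turn about z gives the same grasp; the last joint's range is limited). The gripper opens to 85 mm and grips with 20 to 120 N. Pads are 22 mm wide; open, the fingers measure 114 mm over their backs; the gripper's body (76 mm by 85 mm) begins 54 mm behind the grasp point. The pads swing forward as they close: fully open they stand 13 mm farther back than shut.
Start: joints at [1.061, 0.286, 1.577, -0, 1.279, -0.15], TCP at [0.238, 0.632, 0.231] pointing down, gripper open.
Joint ranges: [-2.77, 2.77], [-0.9, 2.22], [0.21, 2.48], [-1.53, 4.67], [0.24, 2.81], [-2.84, 2.84]. Speed limits (rad/s): [2.79, 2.79, 3.14, 3.14, 3.14, 3.14].

INTERFACE

Orientations are given as a unit quaternion [x, y, z, w].
In Python, from station import arm gives the robot as it stands.
- The arm moves only by the tool move_arm, never from a script. Its argument "motion" is a list of rows, each a list of 7 numbers: the turn, a rotation vector about the world's x, y, z in rad, then the shift along the world's x, y, z in m, then the closure in counts, from 0 (fully open) to 255 (shut). In form: [[rx, ry, rz, dx, dy, dz, hand], ...]. A call has 1 to 20 rows; each row is the pose to reach, as a shift and turn from the pose commanded when the call began; what a row does not reach only later rows make up. A row lasts 1/12 s, in which the tool goes at most 41.7 mm and 7.16 degrees, less where a joint would pass 70% of its speed; a pose out of reach is approached as far as the arm can. A call with a gripper value outside its range is refused whole. The fingers move at their own pace and stop on an object; the grip force is fixed at half the most. Time passes only in rows, so rows that repeat a pose let the fingers close. It gives the time, the measured TCP pose, the force, the opening and the grip force at its end, in the units of the state.
- arm.observe(): the state, without advancing time (a new reading comes with each control period).
- arm.snapshot(name): name is "scene" or "side" or "wrist"; returns the picture (384x512x3 uint8, blue, green, red); there is no depth.
- arm.camera_params(name): a dict with "fx", "fy", "cx", "cy" (pixels), "dist" ([k1, k2, p1, p2, k3] as OpenCV has them; the pictures are not rectified), "R" (3x3) and "t" (3): a world point X has camera coordinates R X + t. Camera axes: x right, y down, z forward; pixel columns grow to the right and rows downward; lengths in m; the calibration is good to about 2 mm. A picture is of the moment at which its call begins: read the wrist's pose just before it. camera_params takes no time and is no camera call; for the wrist camera it gives the pose at the moment of the call.
- arm.close_job(): hands the job in; it is judged then, once.
The state is a dict: "time_s": time; "joint_positions": joint angles; "joint_vel": joint speeds; "joint_torque": joint torques, N m; "eef_pos": TCP position; "ee_rot": TCP orientation; "force": force on the tool from outside, world axes, zero at the start; "wrist_torque": the same for the moment, N m; "gripper_width": finger opening in m; "grip_force": force on a finger pad.
Only numpy, scipy, OpenCV 4.12 (cv2) and the standard library are available. Lean on these libraries where they do the work, as an engineer would, in place of code of your own. Each camera call takes 0.05 s, during which the arm holds its last target. There are 200 camera calls.

TASK

Load the work plate for the next laser marking run: set each of the four loose parts (brass cap, steel hexagon, red block, blue housing) upright and centred on the black pad that carries its own outline. Turn the blue housing so that its connector points the way the neck of its outline shows. Leave all four parts let go and at rest.

Things in the scene. Friction and masses are not known exactly. Their poses are not given: they have to be found in the camera images.
- cap_center (a point): Loose brass-coloured round end cap, a solid upright cylinder 46 mm in diameter, 34 mm high, about 0.25 kg. Stands on the table. Point at the centre of the part, half-way up (17 mm above its underside); z up when it stands upright as at the start.
- hex_center (a point): Loose bright steel hexagonal fitting with a dark bore on top, 42 mm across the flats (48.5 mm across corners), 34 mm high, about 0.22 kg. Stands on the table. Point at the centre of the part, half-way up (17 mm above its underside); z up when it stands upright as at the start. Its x axis is square to one pair of flats; the other flats follow every 60 degrees.
- block_center (a point): Loose red square block, 42 x 42 mm, 34 mm high, about 0.16 kg, four dark screw holes on top. Stands on the table. Point at the centre of the part, half-way up (17 mm above its underside); z up when it stands upright as at the start. x and y are square to its sides.
- housing_center (a point): Loose blue sensor housing, a box 58 mm long (x) by 36 mm wide (y) by 34 mm high, about 0.14 kg, with a orange round connector (15 mm thick, 14 mm long, steel collar) sticking out of its +x end at mid height. Stands on the table. Point at the centre of the 58 x 36 x 34 box, half-way up (17 mm above its underside); x towards the connector, z up.
- housing_plug (a point): Free end of the housing's orange connector, 43 mm along x from housing_center; same axes.
- pad_round_top (a point): Black round rubber locating pad, 96 mm in diameter, 5 mm thick, fixed on the perforated aluminium work plate (10 mm thick), with a brass-coloured ring drawn on it: the place of the brass cap. Point at the centre of the pad's top face (15 mm above the table); z up. Does not move.
- pad_hex_top (a point): The same kind of pad with a silver hexagon outline: the place of the steel hexagon. Point at the centre of the pad's top face (15 mm above the table); z up. Does not move. Its x axis is square to one pair of the outline's flats.
- pad_square_top (a point): The same kind of pad with a red square outline: the place of the red block. Point at the centre of the pad's top face (15 mm above the table); z up. Does not move. x and y are square to the outline's sides.
- pad_housing_top (a point): The same kind of pad with a blue outline of a rectangle with a small neck at one end (the neck shows where the connector goes): the place of the blue housing. The rectangle, not the neck, is centred on the pad. Point at the centre of the pad's top face (15 mm above the table); z up. Does not move. x points along the outline towards the neck.

How it is judged:
By the outcome, as a careful person would: the job done as asked, in the order asked, and still so for the second after the job is handed in, with the robot touching nothing.
It also fails if it takes over 104 s, if anything falls off the work surface, if the arm or the gripper's body presses on something with over 40 N, if the wrist force passes 120 N, or if a joint passes its speed limit or range.

## Working session

There is one attempt and no reset: what is moved stays moved. The work goes in short steps, Python scripts to look and compute and a tool call to move; the robot and the scene stay as the last step left them, time stands still between calls to the robot, and variables do not carry over. Pictures are saved under pics/ and viewed, at most 14 in all, crops included, and the job is handed in when it is done.

Besides the shell and the picture viewer there is one more tool, called after "Emit:" as name([rows], argument=value, ...), one row to a line, values as JSON. move_arm: Moves the arm, as the interface text tells. Its arguments: {"type":"object","properties":{"motion":{"type":"array","items":{"type":"array","items":{"type":"number"}}}},"required":["motion"]}

```bash
mkdir -p pics; ls
python3 - <<'E'
from station import arm
import cv2
s=arm.observe();print({k:s[k] for k in("time_s","eef_pos","ee_rot","gripper_width")})
for n in("scene","side","wrist"):
    im=arm.snapshot(n);cv2.imwrite(f"pics/{n}0.png",im)
    p=arm.camera_params(n);print(n,p)
E
```

```text
pics
{'time_s': 0.0, 'eef_pos': array([0.23729109, 0.63121531, 0.22994917]), 'ee_rot': array([ 1.78917147e-01,  9.83863433e-01, -1.12144442e-03, -3.78279345e-04]), 'gripper_width': 0.08552384939783812}
scene {'fx': 441.9488954078293, 'fy': 441.9488954078293, 'cx': 256.52907128213116, 'cy': 196.3376224474491, 'dist': array([-0.1747536,  0.       ,  0.       ,  0.       ,  0.       ]), 'R': array([[-0.85426955,  0.51969906,  0.01167955],
       [ 0.40123427,  0.67349196, -0.62082174],
       [-0.33050656, -0.52566287, -0.78386475]]), 't': array([ 0.48416931, -0.15721275,  1.25693087])}
side {'fx': 448.86261617381564, 'fy': 448.86261617381564, 'cx': 254.54215085196267, 'cy': 194.32597499794315, 'dist': array([-0.09829844,  0.        ,  0.        ,  0.        ,  0.        ]), 'R': array([[-0.99902023, -0.04351473,  0.00806478],
       [-0.0383858 ,  0.76131179, -0.64724871],
       [ 0.02202504, -0.64692413, -0.76223623]]), 't': array([0.51087959, 0.08151898, 1.03423117])}
wrist {'fx': 299.65865040299514, 'fy': 299.65865040299514, 'cx': 261.1403416530524, 'cy': 191.9069190299289, 'dist': array([-0.06733116,  0.        ,  0.        ,  0.        ,  0.        ]), 'R': array([[ 3.52156671e-01,  9.35940806e-01, -6.97486424e-04],
       [ 8.90384560e-01, -3.34785843e-01,  3.08437636e-01],
       [ 2.88445861e-01, -1.09239402e-01, -9.51244310e-01]]), 't': array([-0.67494513, -0.03954574,  0.37965428])}
```

View pics/scene0.png

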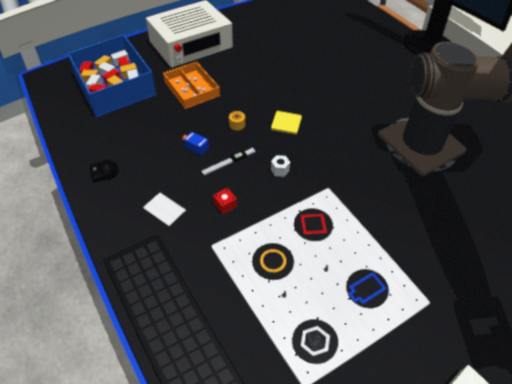

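View pics/side0.png

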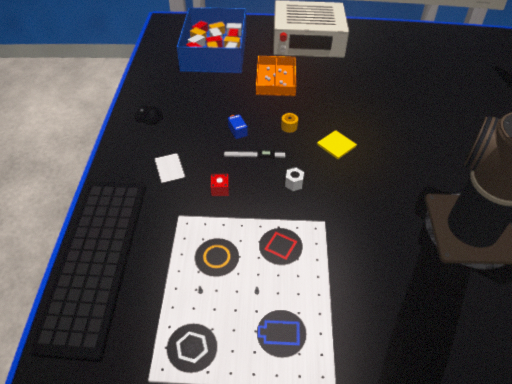

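The scene view shows the parts: cap (237,120), blue housing (196,142), hex (280,165) and red block (225,200). The pads are square (313,224), ring (273,261), housing (368,288) and hex (315,341). The side view agrees, and the housing neck points image left (+x). Two small dark objects stand on the plate between the pads.

```bash
cat > h.py <<'E'
import numpy as np, cv2
from station import arm
def K(p): return np.array([[p['fx'],0,p['cx']],[0,p['fy'],p['cy']],[0,0,1]])
def ray2w(p,uv,z):
    uv=np.asarray(uv,float).reshape(-1,1,2)
    n=cv2.undistortPoints(uv,K(p),p['dist']).reshape(-1,2)
    d=np.c_[n,np.ones(len(n))]@p['R']; c=-p['R'].T@p['t']
    return c+d*((z-c[2])/d[:,2])[:,None]
def w2p(p,X):
    return cv2.projectPoints(np.asarray(X,float).reshape(-1,1,3),cv2.Rodrigues(p['R'])[0],p['t'],K(p),p['dist'])[0].reshape(-1,2)
def ortho(im,p,z,x0,x1,y0,y1,s=1000):
    """view from above of plane z: column=(x-x0)*s, row=(y-y0)*s"""
    xs,ys=np.meshgrid(np.arange(x0,x1,1/s),np.arange(y0,y1,1/s))
    uv=w2p(p,np.c_[xs.ravel(),ys.ravel(),0*xs.ravel()+z]).astype(np.float32)
    return cv2.remap(im,uv[:,0].reshape(xs.shape),uv[:,1].reshape(xs.shape),cv2.INTER_LINEAR)
E
python3 - <<'E'
from h import *
px={'scene':dict(cap=(237,120),hex=(280,165),block=(225,200),hous=(197,143),plug=(184,136),sq=(313.5,224),rd=(273,261),ph=(370,288),hx=(315.5,341),o1=(326,268),o2=(283,295)),
'side':dict(cap=(289,122),hex=(294,179),block=(219.5,184),hous=(238,126),plug=(233,117),sq=(280.5,246),rd=(216.5,257),ph=(283,333),hx=(191,347),o1=(257,291),o2=(200,290))}
for n in px:
    p=arm.camera_params(n); print(n,'cam',-p['R'].T@p['t'])
    for k,v in px[n].items():
        z=.017 if k in('cap','hex','block','hous','plug') else .015
        print(k,ray2w(p,v,z).round(4)[0][:2])
E
```

```text
scene cam [0.89211415 0.51498108 0.88200783]
cap [ 0.429  -0.3362]
hex [ 0.4188 -0.1238]
block [ 0.6006 -0.0952]
hous [ 0.5712 -0.3107]
plug [ 0.5903 -0.355 ]
sq [0.4532 0.0757]
rd [0.5912 0.1113]
ph [0.446  0.2802]
hx [0.6183 0.3144]
o1 [0.4993 0.1882]
o2 [0.6181 0.1933]
side cam [0.49072923 0.62923853 0.83697139]
cap [ 0.4299 -0.3359]
hex [ 0.4191 -0.1213]
block [ 0.6014 -0.0954]
hous [ 0.5708 -0.3114]
plug [ 0.5874 -0.349 ]
sq [0.4512 0.0773]
rd [0.5885 0.1124]
ph [0.4447 0.2777]
hx [0.6175 0.3142]
o1 [0.4982 0.1897]
o2 [0.6146 0.1933]
```

View pics/wrist0.png

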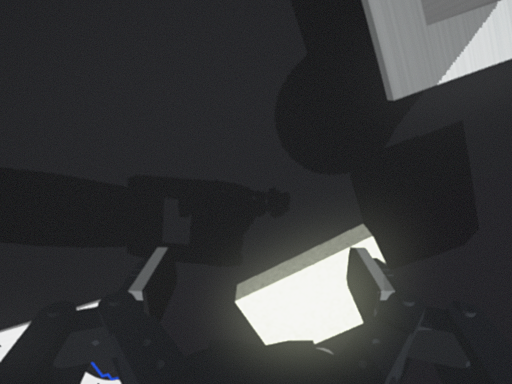

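The wrist view shows a white box just below the fingers, so I rise first, then look at the plate and at the parts from above.

Emit:
move_arm([
  [0,0,0,0,0,0.04,0],
  [0,0,0,0,0,0.08,0],
  [0,0,0,0.02,-0.03,0.1,0],
  [0,0,0,0.042,-0.063,0.1,0],
  [0,0,0,0.064,-0.097,0.11,0],
  [0,0,0,0.086,-0.13,0.12,0],
  [0,0,0,0.108,-0.163,0.13,0],
  [0,0,0,0.13,-0.197,0.14,0],
  [0,0,0,0.152,-0.23,0.15,0],
  [0,0,0,0.174,-0.263,0.16,0],
  [0,0,0,0.196,-0.297,0.17,0],
  [0,0,0,0.218,-0.33,0.17,0],
  [0,0,0,0.24,-0.363,0.17,0],
  [0,0,0,0.262,-0.397,0.17,0],
  [0,0,0,0.28,-0.42,0.17,0],
  [0,0,0,0.29,-0.44,0.17,0],
  [0,0,0,0.29,-0.44,0.17,0],
  [0,0,0,0.29,-0.44,0.17,0],
])

```text
time_s: 1.65
eef_pos: [0.5279, 0.1909, 0.4007]
ee_rot: [0.18, 0.984, -0.0, -0.001]
force: [0.4, 1.3, 0.3]
gripper_width: 0.0855
grip_force: 0.0
```

Run:
```python
from h import *
import pickle
p=arm.camera_params('wrist'); im=arm.snapshot('wrist'); cv2.imwrite('pics/plate.png',im)
pickle.dump((p,im),open('plate.pkl','wb'))
print(arm.observe()['eef_pos'])
```

```text
[0.52744246 0.19175316 0.40089014]
```

View pics/plate.png

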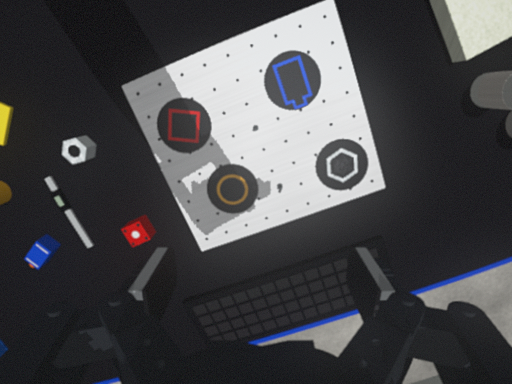

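Emit:
move_arm([
  [0,0,0,0,-0.04,0,0],
  [0,0,0,0,-0.08,0,0],
  [0,0,0,0,-0.12,0,0],
  [0,0,0,0,-0.16,0,0],
  [0,0,0,0,-0.2,0,0],
  [0,0,0,0,-0.24,0,0],
  [0,0,0,0,-0.28,0,0],
  [0,0,0,0,-0.32,0,0],
  [0,0,0,0,-0.36,0,0],
  [0,0,0,0,-0.39,0,0],
  [0,0,0,0,-0.4,0,0],
  [0,0,0,0,-0.4,0,0],
  [0,0,0,0,-0.4,0,0],
])

```text
time_s: 2.78
eef_pos: [0.5279, -0.2068, 0.4012]
ee_rot: [0.178, 0.984, 0.001, -0.0]
force: [0.3, 0.7, 1.0]
gripper_width: 0.0854
grip_force: 0.0
```

Run:
```python
from h import *
import pickle
p=arm.camera_params('wrist'); im=arm.snapshot('wrist'); cv2.imwrite('pics/parts.png',im)
pickle.dump((p,im),open('parts.pkl','wb'))
print(arm.observe()['eef_pos'])
```

```text
[ 0.5279219  -0.20629093  0.40144058]
```

View pics/parts.png

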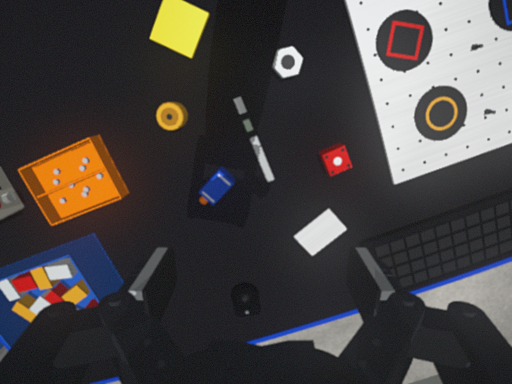

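The plate view shows red square (184,126), blue outline with neck toward image bottom (293,80), ring (233,189) and hex (343,164). The parts view shows cap (172,116), hex (288,62), block (336,160) and housing (217,186), its orange connector toward (204,201). Next I rectify and fit outlines.

```bash
cat > fit.py <<'E'
from h import *
import pickle
S=2000;r=.05
def tile(im,p,c,z): return ortho(im,p,z,c[0]-r,c[0]+r,c[1]-r,c[1]+r,S)
def mask(t,kind):
    h=cv2.cvtColor(t,cv2.COLOR_BGR2HSV); H,s,v=cv2.split(h)
    red=((H<8)|(H>170))&(s>130)&(v>60)
    m={'red':red,'blue':(H>100)&(H<130)&(s>110)&(v>50),'gold':(H>10)&(H<28)&(s>100)&(v>60),'grey':(s<70)&(v>110)}[kind].astype(np.uint8)
    yy,xx=np.indices(m.shape); m[np.hypot(xx-r*S,yy-r*S)>.042*S]=0
    n,l,st,_=cv2.connectedComponentsWithStats(m)
    return (l==1+np.argmax(st[1:,4])).astype(np.uint8)*255
def fit(t,kind,c):
    m=mask(t,kind)
    cs=max(cv2.findContours(m,cv2.RETR_EXTERNAL,cv2.CHAIN_APPROX_NONE)[0],key=cv2.contourArea)
    hull=cv2.convexHull(cs)
    (u,v),(w,h),a=cv2.minAreaRect(hull)
    M=cv2.moments(hull); cen=np.array([M['m10'],M['m01']])/M['m00']
    cv2.drawContours(t,[np.int32(cv2.boxPoints(((u,v),(w,h),a)))],-1,(0,255,0),1)
    cv2.circle(t,(int(u),int(v)),2,(0,255,0),-1)
    W=lambda q:np.round(np.array(c)+np.array(q)/S-r,4)
    return dict(rect=W((u,v)),cen=W(cen),wh=np.round([w/S*1000,h/S*1000],1),a=round(a,1))
E
python3 - <<'E'
from fit import *
J=[('plate','round','gold',(.590,.112)),('plate','hexp','grey',(.618,.314)),('plate','square','red',(.452,.0765)),('plate','housp','blue',(.446,.279)),
('parts','cap','gold',(.4295,-.336)),('parts','hex','grey',(.419,-.1225)),('parts','block','red',(.601,-.095)),('parts','hous','blue',(.571,-.311))]
T=[]
for f,n,k,c in J:
    p,im=pickle.load(open(f+'.pkl','rb')); t=tile(im,p,c,.015 if f=='plate' else .034)
    print(n,fit(t,k,c)); T.append(t)
cv2.imwrite('pics/tiles.png',np.vstack([np.hstack(T[:4]),np.hstack(T[4:])]))
E
```

```text
round {'rect': array([0.5897, 0.1102]), 'cen': array([0.5898, 0.1106]), 'wh': array([57.5, 57.5]), 'a': 90.0}
hexp {'rect': array([0.6177, 0.3141]), 'cen': array([0.6176, 0.3139]), 'wh': array([58.6, 64.9]), 'a': 16.9}
square {'rect': array([0.4519, 0.0758]), 'cen': array([0.4518, 0.0757]), 'wh': array([54.6, 54.1]), 'a': 63.4}
housp {'rect': array([0.451 , 0.2773]), 'cen': array([0.4499, 0.2774]), 'wh': array([49.5, 73. ]), 'a': 90.0}
cap {'rect': array([ 0.4312, -0.3289]), 'cen': array([ 0.4307, -0.3293]), 'wh': array([56., 49.]), 'a': 71.6}
hex {'rect': array([ 0.4201, -0.1198]), 'cen': array([ 0.4204, -0.12  ]), 'wh': array([48.2, 44.8]), 'a': 82.9}
block {'rect': array([ 0.5983, -0.0935]), 'cen': array([ 0.5986, -0.0936]), 'wh': array([52.2, 47.2]), 'a': 4.1}
hous {'rect': array([ 0.5706, -0.3055]), 'cen': array([ 0.5707, -0.3057]), 'wh': array([40.8, 68.9]), 'a': 26.0}Traceback (most recent call last):
  File "<stdin>", line 8, in <module>
    return _nx.concatenate(arrs, 1, dtype=dtype, casting=casting)
           ~~~~~~~~~~~~~~~^^^^^^^^^^^^^^^^^^^^^^^^^^^^^^^^^^^^^^^
ValueError: all the input array dimensions except for the concatenation axis must match exactly, but along dimension 0, the array at index 0 has size 200 and the array at index 2 has size 201
```

Run:
```python
from fit import *
J=[('plate','round','gold',(.590,.111)),('plate','hexp','grey',(.618,.314)),('plate','square','red',(.452,.076)),('plate','housp','blue',(.446,.278)),
('parts','cap','gold',(.431,-.330)),('parts','hex','grey',(.420,-.120)),('parts','block','red',(.598,-.094)),('parts','hous','blue',(.571,-.306))]
T=[]
for f,n,k,c in J:
    p,im=pickle.load(open(f+'.pkl','rb')); t=tile(im,p,c,.015 if f=='plate' else .034)[:200,:200]
    if n=='housp':   # rectangle with neck: fit long sides
        m=mask(t,k); pts=cv2.findNonZero(m).reshape(-1,2)
        best=[]
        for a in np.arange(0,180,.5):
            d=np.array([np.cos(np.radians(a)),np.sin(np.radians(a))]); q=pts@d
            best.append((np.ptp(np.percentile(q,[1,99])),a,np.mean(np.percentile(q,[1,99]))))
        print('narrow',min(best))
    print(n,fit(t,k,c)); T.append(t)
cv2.imwrite('pics/tiles.png',np.vstack([np.hstack(T[:4]),np.hstack(T[4:])]))
```

```text
round {'rect': array([0.5897, 0.1102]), 'cen': array([0.5898, 0.1106]), 'wh': array([57.5, 57.5]), 'a': 90.0}
hexp {'rect': array([0.6177, 0.3141]), 'cen': array([0.6176, 0.3139]), 'wh': array([58.6, 64.9]), 'a': 16.9}
square {'rect': array([0.4519, 0.0758]), 'cen': array([0.4518, 0.0757]), 'wh': array([54.6, 54.1]), 'a': 63.4}
narrow (np.float64(98.04934560512882), np.float64(89.5), np.float64(99.39071931040421))
housp {'rect': array([0.451 , 0.2773]), 'cen': array([0.4499, 0.2773]), 'wh': array([49.5, 73. ]), 'a': 90.0}
cap {'rect': array([ 0.4312, -0.3289]), 'cen': array([ 0.4307, -0.3293]), 'wh': array([56., 49.]), 'a': 71.6}
hex {'rect': array([ 0.4201, -0.1198]), 'cen': array([ 0.4204, -0.12  ]), 'wh': array([48.2, 44.8]), 'a': 82.9}
block {'rect': array([ 0.5983, -0.0935]), 'cen': array([ 0.5986, -0.0936]), 'wh': array([52.2, 47.2]), 'a': 4.1}
hous {'rect': array([ 0.5706, -0.3055]), 'cen': array([ 0.5707, -0.3057]), 'wh': array([40.8, 68.9]), 'a': 26.0}
```

View pics/tiles.png

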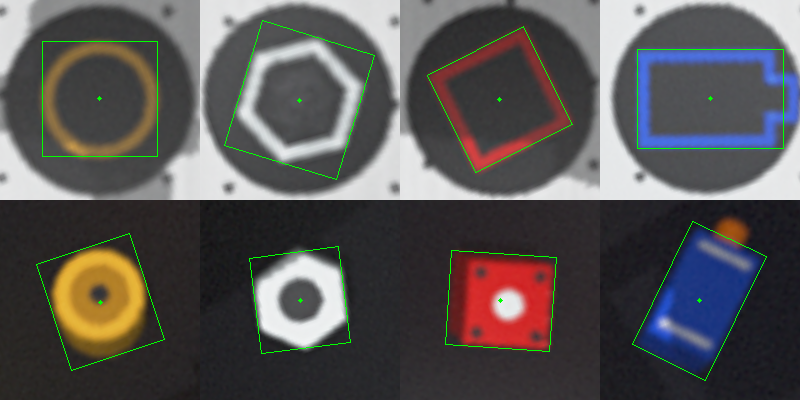

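The tiles show the pad outlines fitted well (housing outline points along +x, square turned 63°, hex flats at 17°). The part tops sit at cap (98,295), hex (301,300), block (508,304) and housing (706,295). Next I hover above the cap, fingers turned to clear the orange tray.

Emit:
move_arm([
  [0,0,-0.095,-0.012,-0.016,-0.033,0],
  [0,0,-0.19,-0.025,-0.031,-0.065,0],
  [0,0,-0.285,-0.037,-0.047,-0.098,0],
  [0,0,-0.38,-0.049,-0.062,-0.131,0],
  [0,0,-0.475,-0.061,-0.078,-0.163,0],
  [0,0,-0.57,-0.074,-0.093,-0.196,0],
  [0,0,-0.665,-0.086,-0.109,-0.228,0],
  [0,0,-0.76,-0.098,-0.1245,-0.261,0],
  [0,0,-0.76,-0.098,-0.1245,-0.261,0],
  [0,0,-0.76,-0.098,-0.1245,-0.261,0],
])

```text
time_s: 3.67
eef_pos: [0.4293, -0.3305, 0.1387]
ee_rot: [0.53, 0.848, 0.001, -0.002]
force: [-0.1, -0.4, 1.4]
gripper_width: 0.0857
grip_force: 0.0
```

```bash
cat > look.py <<'E'
import sys; from fit import *
n,k,x,y,z=sys.argv[1],sys.argv[2],*map(float,sys.argv[3:6])
p=arm.camera_params('wrist'); s=arm.observe(); im=arm.snapshot('wrist')
from scipy.spatial.transform import Rotation as Ro
e=Ro.from_quat(s['ee_rot']).as_matrix()
print('tcp',s['eef_pos'].round(4),'psi',np.degrees(np.arctan2(e[1,1],e[0,1])).round(2),'tilt',e[:2,2].round(4),'t',s['time_s'])
t=tile(im,p,(x,y),z)[:200,:200]; raw=t.copy(); 
try: print(fit(t,k,(x,y)))
except Exception as E_: print(E_)
cv2.imwrite(f'pics/{n}.png',np.hstack([cv2.resize(raw,(384,384)),im]) if 1 else t)
E
python3 look.py cap1 gold .43 -.3325 .034
```

```text
tcp [ 0.4293 -0.3305  0.1387] psi 25.96 tilt [-0.0024  0.0038] t 3.6667
{'rect': array([ 0.4296, -0.3298]), 'cen': array([ 0.4288, -0.3303]), 'wh': array([47.5, 53.4]), 'a': 9.5}
```

```bash
python3 -c "
import cv2;im=cv2.imread('pics/cap1.png');cv2.imwrite('pics/cap1s.png',cv2.resize(im,(800,343)))"
```

```text
(no output)
```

View pics/cap1s.png

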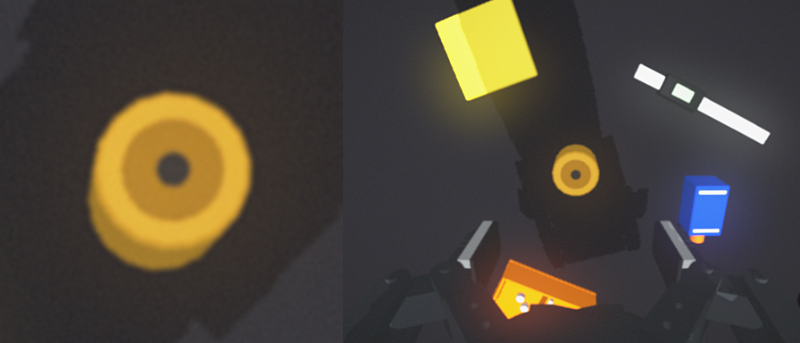

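The close look puts the cap's bore at tile (173,169), within 1 mm of the commanded point. The fingers are clear of the tray and the housing. Grasp.

Emit:
move_arm([
  [0,0,0,0,-0.001,-0.035,0],
  [0,0,0,0,-0.001,-0.07,0],
  [0,0,0,0,-0.001,-0.105,0],
  [0,0,0,0,-0.001,-0.125,0],
  [0,0,0,0,-0.001,-0.132,0],
  [0,0,0,0,-0.001,-0.132,0],
  [0,0,0,0,-0.001,-0.132,255],
  [0,0,0,0,-0.001,-0.132,255],
  [0,0,0,0,-0.001,-0.132,255],
  [0,0,0,0,-0.001,-0.132,255],
  [0,0,0,0,-0.001,-0.132,255],
  [0,0,0,0,-0.001,-0.132,255],
  [0,0,0,0,-0.001,-0.132,255],
  [0,0,0,0,-0.001,-0.132,255],
  [0,0,0,0,-0.001,-0.132,255],
  [0,0,0,0,-0.001,-0.132,255],
])

```text
time_s: 5.05
eef_pos: [0.4311, -0.3352, 0.0112]
ee_rot: [0.531, 0.847, -0.001, 0.002]
force: [-0.9, 0.5, 6.0]
gripper_width: 0.0441
grip_force: 60.8
```

Emit:
move_arm([
  [0,0,0,0,0,0.03,255],
  [0,0,0,0,0,0.07,255],
  [0,0,0,0.005,0.014,0.105,255],
  [0,0,0,0.016,0.044,0.12,255],
  [0,0,0,0.029,0.081,0.12,255],
  [0,0,0,0.042,0.118,0.12,255],
  [0,0,0,0.056,0.155,0.12,255],
  [0,0,0,0.069,0.192,0.12,255],
  [0,0,0,0.082,0.229,0.12,255],
  [0,0,0,0.096,0.266,0.12,255],
  [0,0,0,0.109,0.303,0.12,255],
  [0,0,0,0.122,0.34,0.12,255],
  [0,0,0,0.136,0.377,0.12,255],
  [0,0,0,0.149,0.414,0.12,255],
  [0,0,0,0.156,0.434,0.11,255],
  [0,0,0,0.16,0.444,0.09,255],
  [0,0,0,0.16,0.444,0.06,255],
  [0,0,0,0.16,0.444,0.06,255],
  [0,0,0,0.16,0.444,0.06,255],
])

```text
time_s: 6.63
eef_pos: [0.5875, 0.1103, 0.0665]
ee_rot: [0.531, 0.847, -0.002, -0.002]
force: [0.1, -1.0, -1.5]
gripper_width: 0.0441
grip_force: 62.4
```

```bash
python3 look.py cap2 gold .5897 .1105 .084;python3 -c "
import cv2;im=cv2.imread('pics/cap2.png');cv2.imwrite('pics/cap2s.png',cv2.resize(im,(800,343)))"
```

```text
tcp [0.5875 0.1103 0.0665] psi 25.86 tilt [-0.0055 -0.0002] t 6.6333
{'rect': array([0.584 , 0.1182]), 'cen': array([0.5844, 0.1185]), 'wh': array([46.3, 64. ]), 'a': 26.6}
```

View pics/cap2s.png

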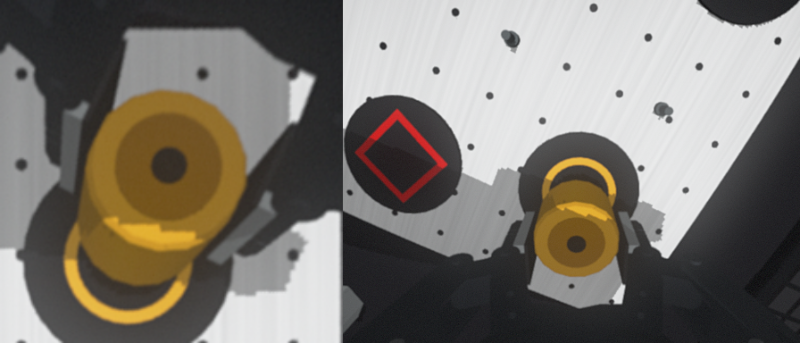

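The cap hangs centred over its ring, bore at tile (168,165). Lower it.

Emit:
move_arm([
  [0,0,0,0,0,-0.02,255],
  [0,0,0,0,0,-0.035,255],
  [0,0,0,0,0,-0.041,255],
  [0,0,0,0,0,-0.0445,255],
  [0,0,0,0,0,-0.0445,255],
  [0,0,0,0,0,-0.0445,255],
  [0,0,0,0,0,-0.0445,255],
])

```text
time_s: 7.27
eef_pos: [0.5911, 0.1099, 0.0262]
ee_rot: [0.531, 0.847, 0.001, 0.001]
force: [-1.8, -0.8, 4.1]
gripper_width: 0.044
grip_force: 63.1
```

Emit:
move_arm([
  [0,0,0,0,0,0,0],
  [0,0,0,0,0,0,0],
  [0,0,0,0,0,0,0],
  [0,0,0,0,0,0,0],
  [0,0,0,0,0,0.03,0],
  [0,0,0,0,0,0.07,0],
  [0,0,0.06,-0.017,-0.023,0.1,0],
  [0,0,0.12,-0.039,-0.053,0.117,0],
  [0,0,0.2,-0.061,-0.083,0.117,0],
  [0,0,0.28,-0.083,-0.113,0.117,0],
  [0,0,0.36,-0.105,-0.143,0.117,0],
  [0,0,0.44,-0.127,-0.173,0.117,0],
  [0,0,0.52,-0.149,-0.203,0.117,0],
  [0,0,0.52,-0.164,-0.223,0.117,0],
  [0,0,0.52,-0.17,-0.231,0.117,0],
  [0,0,0.52,-0.17,-0.231,0.117,0],
  [0,0,0.52,-0.17,-0.231,0.117,0],
])

```text
time_s: 8.68
eef_pos: [0.42, -0.1206, 0.141]
ee_rot: [0.296, 0.955, 0.0, 0.0]
force: [-0.7, -0.6, -0.1]
gripper_width: 0.0855
grip_force: 0.0
```

```bash
python3 look.py hex1 grey .42 -.12 .034;python3 -c "
import cv2;im=cv2.imread('pics/hex1.png');cv2.imwrite('pics/hex1s.png',cv2.resize(im,(800,343)))"
```

```text
tcp [ 0.42   -0.1206  0.141 ] psi 55.55 tilt [0.0008 0.0003] t 8.6833
{'rect': array([ 0.4195, -0.1199]), 'cen': array([ 0.4196, -0.12  ]), 'wh': array([42. , 47.2]), 'a': 51.3}
```

View pics/hex1s.png

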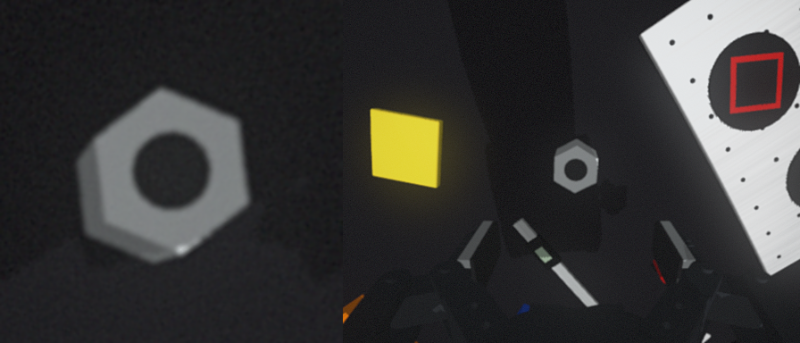

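The hex bore is at tile (171,171), on target, with flats at about 52°. Grasp it with a −3.5° trim.

Emit:
move_arm([
  [0,0,-0.06,0,0,-0.035,0],
  [0,0,-0.06,0,0,-0.07,0],
  [0,0,-0.06,0,0,-0.105,0],
  [0,0,-0.06,0,0,-0.125,0],
  [0,0,-0.06,0,0,-0.132,0],
  [0,0,-0.06,0,0,-0.132,0],
  [0,0,-0.06,0,0,-0.132,255],
  [0,0,-0.06,0,0,-0.132,255],
  [0,0,-0.06,0,0,-0.132,255],
  [0,0,-0.06,0,0,-0.132,255],
  [0,0,-0.06,0,0,-0.132,255],
  [0,0,-0.06,0,0,-0.132,255],
  [0,0,-0.06,0,0,-0.132,255],
  [0,0,-0.06,0,0,-0.132,255],
  [0,0,-0.06,0,0,-0.132,255],
])

```text
time_s: 9.98
eef_pos: [0.4213, -0.1216, 0.0107]
ee_rot: [0.324, 0.946, -0.0, 0.002]
force: [-1.1, 2.7, 6.7]
gripper_width: 0.0412
grip_force: 62.9
```

Emit:
move_arm([
  [0,0,0,0,0,0.03,255],
  [0,0,0,0,0,0.07,255],
  [0,0,0.04,0.007,0.014,0.105,255],
  [0,0,0.08,0.02,0.044,0.12,255],
  [0,0,0.12,0.037,0.08,0.12,255],
  [0,0,0.16,0.053,0.116,0.12,255],
  [0,0,0.2,0.069,0.152,0.12,255],
  [0,0,0.24,0.086,0.188,0.12,255],
  [0,0,0.28,0.102,0.224,0.12,255],
  [0,0,0.32,0.118,0.26,0.12,255],
  [0,0,0.36,0.135,0.296,0.12,255],
  [0,0,0.4,0.151,0.332,0.12,255],
  [0,0,0.435,0.168,0.368,0.12,255],
  [0,0,0.435,0.184,0.404,0.12,255],
  [0,0,0.435,0.193,0.424,0.11,255],
  [0,0,0.435,0.198,0.4345,0.09,255],
  [0,0,0.435,0.198,0.4345,0.06,255],
  [0,0,0.435,0.198,0.4345,0.06,255],
  [0,0,0.435,0.198,0.4345,0.06,255],
])

```text
time_s: 11.57
eef_pos: [0.6147, 0.3128, 0.0652]
ee_rot: [0.112, 0.994, -0.002, -0.004]
force: [0.7, -0.4, -2.4]
gripper_width: 0.0411
grip_force: 62.0
```

Emit:
move_arm([
  [0,0,0,0,0,-0.02,255],
  [0,0,0,0,0,-0.035,255],
  [0,0,0,0,0,-0.041,255],
  [0,0,0,0,0,-0.0445,255],
  [0,0,0,0,0,-0.0445,255],
  [0,0,0,0,0,-0.0445,255],
  [0,0,0,0,0,-0.0445,255],
])

```text
time_s: 12.15
eef_pos: [0.6179, 0.3135, 0.0258]
ee_rot: [0.112, 0.994, -0.0, 0.0]
force: [-2.4, -1.2, 3.6]
gripper_width: 0.0409
grip_force: 62.8
```

Emit:
move_arm([
  [0,0,0,0,0,0,0],
  [0,0,0,0,0,0,0],
  [0,0,0,0,0,0,0],
  [0,0,0,0,0,0,0],
  [0,0,0,0,0,0.03,0],
  [0,0,0,0,0,0.07,0],
  [0,0,0.03,0,-0.02,0.1,0],
  [0,0,0.06,-0.002,-0.055,0.116,0],
  [0,0,0.09,-0.004,-0.095,0.116,0],
  [0,0,0.12,-0.006,-0.135,0.116,0],
  [0,0,0.15,-0.008,-0.175,0.116,0],
  [0,0,0.18,-0.01,-0.215,0.116,0],
  [0,0,0.21,-0.012,-0.255,0.116,0],
  [0,0,0.24,-0.014,-0.295,0.116,0],
  [0,0,0.27,-0.016,-0.335,0.116,0],
  [0,0,0.3,-0.016,-0.375,0.116,0],
  [0,0,0.304,-0.016,-0.396,0.116,0],
  [0,0,0.304,-0.016,-0.406,0.116,0],
  [0,0,0.304,-0.016,-0.406,0.116,0],
  [0,0,0.304,-0.016,-0.406,0.116,0],
])

```text
time_s: 13.82
eef_pos: [0.6017, -0.0917, 0.1402]
ee_rot: [-0.039, 0.999, 0.0, -0.0]
force: [0.8, 0.7, 0.8]
gripper_width: 0.0856
grip_force: 0.0
```

```bash
python3 look.py blk1 red .602 -.092 .034;python3 -c "
import cv2;im=cv2.imread('pics/blk1.png');cv2.imwrite('pics/blk1s.png',cv2.resize(im,(800,343)))"
```

```text
tcp [ 0.6017 -0.0917  0.1402] psi 94.49 tilt [-0.      0.0008] t 13.8167
{'rect': array([ 0.5983, -0.0923]), 'cen': array([ 0.5986, -0.0923]), 'wh': array([49.5, 43.5]), 'a': 4.1}
```

View pics/blk1s.png

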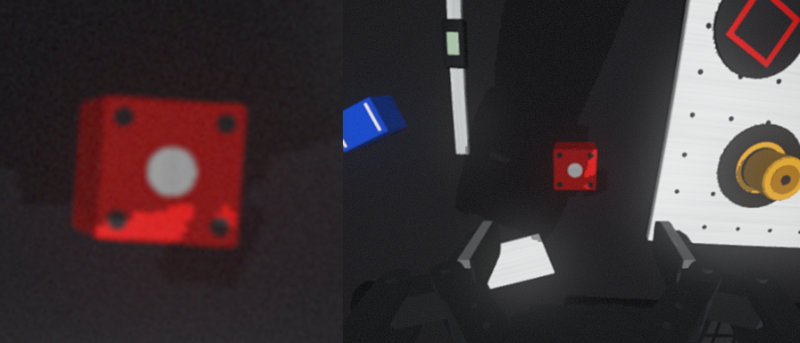

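Block marker is at tile (172,171), centred, sides at 4°. Grasp.

Emit:
move_arm([
  [0,0,0,0,0,-0.035,0],
  [0,0,0,0,0,-0.07,0],
  [0,0,0,0,0,-0.105,0],
  [0,0,0,0,0,-0.125,0],
  [0,0,0,0,0,-0.132,0],
  [0,0,0,0,0,-0.132,0],
  [0,0,0,0,0,-0.132,255],
  [0,0,0,0,0,-0.132,255],
  [0,0,0,0,0,-0.132,255],
  [0,0,0,0,0,-0.132,255],
  [0,0,0,0,0,-0.132,255],
  [0,0,0,0,0,-0.132,255],
  [0,0,0,0,0,-0.132,255],
  [0,0,0,0,0,-0.132,255],
  [0,0,0,0,0,-0.132,255],
])

```text
time_s: 15.12
eef_pos: [0.6035, -0.0928, 0.0108]
ee_rot: [-0.04, 0.999, -0.001, 0.002]
force: [-0.3, 0.5, 5.9]
gripper_width: 0.041
grip_force: 63.6
```

Emit:
move_arm([
  [0,0,0,0,0,0.03,255],
  [0,0,0,0,0,0.07,255],
  [0,0,-0.08,-0.012,0.014,0.105,255],
  [0,0,-0.16,-0.035,0.039,0.12,255],
  [0,0,-0.24,-0.06,0.067,0.12,255],
  [0,0,-0.32,-0.085,0.095,0.12,255],
  [0,0,-0.4,-0.11,0.123,0.12,255],
  [0,0,-0.48,-0.13,0.145,0.12,255],
  [0,0,-0.54,-0.143,0.16,0.11,255],
  [0,0,-0.543,-0.15,0.168,0.09,255],
  [0,0,-0.543,-0.15,0.168,0.06,255],
  [0,0,-0.543,-0.15,0.168,0.06,255],
  [0,0,-0.543,-0.15,0.168,0.04,255],
  [0,0,-0.543,-0.15,0.168,0.025,255],
  [0,0,-0.543,-0.15,0.168,0.019,255],
  [0,0,-0.543,-0.15,0.168,0.0155,255],
  [0,0,-0.543,-0.15,0.168,0.0155,255],
  [0,0,-0.543,-0.15,0.168,0.0155,255],
])

```text
time_s: 16.62
eef_pos: [0.4519, 0.0755, 0.0258]
ee_rot: [0.23, 0.973, -0.0, -0.001]
force: [-5.2, -0.5, 6.4]
gripper_width: 0.0407
grip_force: 63.7
```

Emit:
move_arm([
  [0,0,0,0,0,0,0],
  [0,0,0,0,0,0,0],
  [0,0,0,0,0,0,0],
  [0,0,0,0,0,0,0],
  [0,0,0,0,0,0.03,0],
  [0,0,0,0,0,0.07,0],
  [0,0,-0.06,0.007,-0.02,0.1,0],
  [0,0,-0.13,0.017,-0.055,0.117,0],
  [0,0,-0.2,0.029,-0.092,0.117,0],
  [0,0,-0.27,0.041,-0.129,0.117,0],
  [0,0,-0.34,0.053,-0.166,0.117,0],
  [0,0,-0.41,0.065,-0.203,0.117,0],
  [0,0,-0.48,0.076,-0.24,0.117,0],
  [0,0,-0.55,0.088,-0.277,0.117,0],
  [0,0,-0.62,0.1,-0.314,0.117,0],
  [0,0,-0.653,0.111,-0.35,0.117,0],
  [0,0,-0.653,0.119,-0.375,0.117,0],
  [0,0,-0.653,0.122,-0.3845,0.117,0],
  [0,0,-0.653,0.122,-0.3845,0.117,0],
  [0,0,-0.653,0.122,-0.3845,0.117,0],
])

```text
time_s: 18.28
eef_pos: [0.5732, -0.3081, 0.1402]
ee_rot: [0.53, 0.848, 0.0, -0.001]
force: [0.7, 0.2, -0.1]
gripper_width: 0.0854
grip_force: 0.0
```

```bash
python3 look.py hou1 blue .574 -.3085 .034;python3 -c "
import cv2;im=cv2.imread('pics/hou1.png');cv2.imwrite('pics/hou1s.png',cv2.resize(im,(800,343)))"
```

```text
tcp [ 0.5732 -0.3081  0.1402] psi 25.99 tilt [-0.0012  0.0014] t 18.2833
{'rect': array([ 0.5717, -0.3063]), 'cen': array([ 0.5718, -0.3066]), 'wh': array([37.5, 64.9]), 'a': 26.0}
```

View pics/hou1s.png

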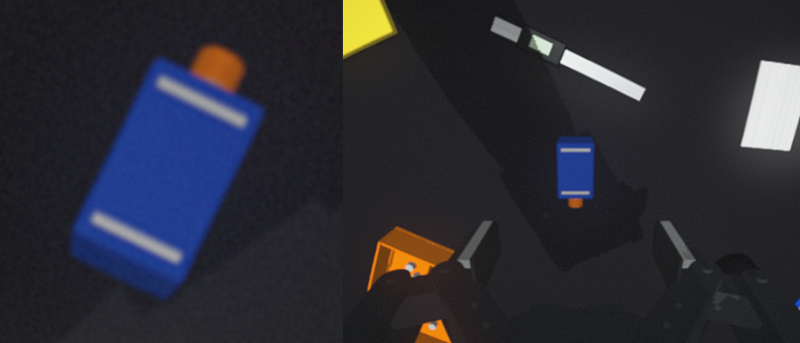

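Housing stripes are centred at tile (202,101) and (137,238), giving a centre of about (0.5735,−0.3095) and a yaw of −64°. Grasp across the width.

Emit:
move_arm([
  [0,0,0,-0.0005,-0.001,-0.035,0],
  [0,0,0,-0.0005,-0.001,-0.07,0],
  [0,0,0,-0.0005,-0.001,-0.105,0],
  [0,0,0,-0.0005,-0.001,-0.125,0],
  [0,0,0,-0.0005,-0.001,-0.132,0],
  [0,0,0,-0.0005,-0.001,-0.132,0],
  [0,0,0,-0.0005,-0.001,-0.132,255],
  [0,0,0,-0.0005,-0.001,-0.132,255],
  [0,0,0,-0.0005,-0.001,-0.132,255],
  [0,0,0,-0.0005,-0.001,-0.132,255],
  [0,0,0,-0.0005,-0.001,-0.132,255],
  [0,0,0,-0.0005,-0.001,-0.132,255],
  [0,0,0,-0.0005,-0.001,-0.132,255],
  [0,0,0,-0.0005,-0.001,-0.132,255],
  [0,0,0,-0.0005,-0.001,-0.132,255],
])

```text
time_s: 19.58
eef_pos: [0.5745, -0.3107, 0.0111]
ee_rot: [0.53, 0.848, -0.0, 0.002]
force: [0.2, 0.4, 5.8]
gripper_width: 0.0347
grip_force: 62.6
```

Emit:
move_arm([
  [0,0,0,0,0,0.03,255],
  [0,0,0,0,0,0.07,255],
  [0,0,0.07,-0.003,0.014,0.105,255],
  [0,0,0.15,-0.009,0.045,0.12,255],
  [0,0,0.23,-0.017,0.083,0.12,255],
  [0,0,0.31,-0.025,0.121,0.12,255],
  [0,0,0.39,-0.033,0.159,0.12,255],
  [0,0,0.47,-0.041,0.197,0.12,255],
  [0,0,0.55,-0.049,0.235,0.12,255],
  [0,0,0.63,-0.057,0.273,0.12,255],
  [0,0,0.71,-0.065,0.311,0.12,255],
  [0,0,0.79,-0.073,0.349,0.12,255],
  [0,0,0.87,-0.081,0.387,0.12,255],
  [0,0,0.95,-0.089,0.425,0.12,255],
  [0,0,1.03,-0.097,0.463,0.12,255],
  [0,0,1.1,-0.105,0.501,0.12,255],
  [0,0,1.117,-0.113,0.539,0.12,255],
  [0,0,1.117,-0.12,0.572,0.11,255],
  [0,0,1.117,-0.1235,0.587,0.09,255],
  [0,0,1.117,-0.1235,0.587,0.07,255],
])

```text
time_s: 21.25
eef_pos: [0.4489, 0.2805, 0.0789]
ee_rot: [-0.002, 1.0, 0.001, 0.001]
force: [-0.1, -0.7, -2.4]
gripper_width: 0.0347
grip_force: 61.8
```

Emit:
move_arm([
  [0,0,0,0,0,0,255],
  [0,0,0,0,0,0,255],
  [0,0,0,0,0,-0.02,255],
  [0,0,0,0,0,-0.04,255],
  [0,0,0,0,0,-0.05,255],
  [0,0,0,0,0,-0.0545,255],
  [0,0,0,0,0,-0.0545,255],
  [0,0,0,0,0,-0.0545,255],
])

```text
time_s: 21.92
eef_pos: [0.4511, 0.2771, 0.0261]
ee_rot: [0.0, 1.0, 0.0, 0.001]
force: [-0.7, -1.2, 1.8]
gripper_width: 0.0351
grip_force: 62.5
```

Emit:
move_arm([
  [0,0,0,0,0,0,0],
  [0,0,0,0,0,0,0],
  [0,0,0,0,0,0,0],
  [0,0,0,0,0,0,0],
  [0,0,0,0,0,0.03,0],
  [0,0,0,0,0,0.07,0],
  [0,0,0,0,0,0.11,0],
  [0,0,0,0.01,-0.01,0.15,0],
  [0,0,0,0.02,-0.02,0.18,0],
  [0,0,0,0.03,-0.03,0.21,0],
  [0,0,0,0.04,-0.04,0.24,0],
  [0,0,0,0.05,-0.05,0.27,0],
  [0,0,0,0.06,-0.06,0.3,0],
  [0,0,0,0.07,-0.07,0.33,0],
  [0,0,0,0.08,-0.08,0.35,0],
  [0,0,0,0.08,-0.0875,0.35,0],
  [0,0,0,0.08,-0.0875,0.35,0],
  [0,0,0,0.08,-0.0875,0.35,0],
])

```text
time_s: 23.42
eef_pos: [0.5289, 0.1896, 0.3727]
ee_rot: [0.0, 1.0, -0.0, -0.001]
force: [-0.5, 0.5, 0.1]
gripper_width: 0.0857
grip_force: 0.0
```

Run:
```python
from fit import *
p=arm.camera_params('wrist'); im=arm.snapshot('wrist')
T=[];B=[]
for c,a in [((.5898,.1106),0),((.6177,.314),16.9),((.4518,.0757),63.4),((.4498,.2775),0)]:
    t=tile(im,p,c,.049)[:200,:200]; b=tile(im,p,c,.015)[:200,:200]
    for q in(t,b): cv2.drawMarker(q,(100,100),(0,255,0),cv2.MARKER_CROSS,12,1)
    T.append(t);B.append(b)
cv2.imwrite('pics/end.png',np.vstack([np.hstack(T),np.hstack(B)]))
```

```text
(no output)
```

View pics/end.png

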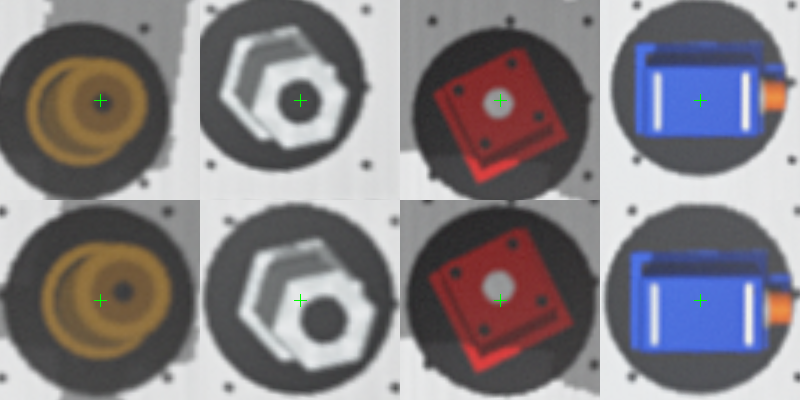

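Final check: the part tops coincide with the pad-centre crosses to about 1–2 mm. All four stand upright, the connector points along the neck, and the gripper is open and clear.

```bash
python3 -c "
from station import arm
print(arm.close_job())"
```

```text
the job is handed in; nothing more can be done
None
```

All four parts stand upright on their own pads, centred to within about 2 mm by the last wrist-camera view. The housing's connector points the way of its outline's neck, everything is released, and the job was handed in after about 23.5 s of the allowed 104 s.

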